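# Slide the saucepan off the heat

## Robot

A 7-joint arm with a two-finger parallel gripper is mounted at the origin on the work surface. World frame = base frame: x ahead of the robot, y to its left, z up, the work surface at z = 0. Lengths are in m, angles in degrees, forces in N, time in s.
With the tool pointing down it reaches from about 0.4 to 0.85 m from the base axis. Payload 4.5 kg.
Tool frame: the origin (TCP) lies at the very end of the fingers, on their centre line; the grasp point (between the pads) lies 19 mm behind it; z points along the fingers, x is the direction in which the jaws open and shut, and the axes are right-handed (so a half turn about z gives the same grasp; the last joint's range is limited). The gripper opens to 85 mm and grips with 20 to 120 N. Pads are 22 mm wide; open, the fingers measure 114 mm over their backs; the gripper's body (76 mm by 85 mm) begins 54 mm behind the grasp point. The pads swing forward as they close: fully open they stand 13 mm farther back than shut.
Start: joints at [71.207, 39.483, -11.15, 89.685, 9.013, 51.709, -12.324], TCP at [0.221, -0.585, 0.231] pointing down, gripper open.
Joint ranges: [-172.22, 172.22], [-26.19, 119.32], [-84.43, 86.54], [7.71, 146.69], [-57.33, 237.33], [2.42, 119.75], [-152.13, 152.13]. Speed limits (degrees/s): [147.25, 147.25, 180, 180, 180, 180, 180].

## Interface

Orientations are given as a 3x3 rotation matrix whose columns are the frame's x, y, z axes.
In Python, from bench import manip, imaging gives the robot as it stands.
- The arm moves only by the tool jog_arm, never from a script. Its argument "targets" is a list of rows, each an object with "linear": the shift along the tool's x, y, z normalised to -1 to 1, where 1 is 0.02 m, a list of three; "angular": the turn, a rotation vector about the tool's x, y, z normalised to -1 to 1, where 1 is 8 degrees, a list of three; "grip": the gripper's target within -1 to 1 (shut at 1, half-way at 0, fully open at -1). In form: [{"linear": [dx, dy, dz], "angular": [wx, wy, wz], "grip": grip}, ...]. A call has 1 to 12 rows; each row shifts and turns the commanded pose from where the row before left it, along the tool's axes as they then stand; what a row does not reach is not made up. A row lasts 1/8 s, in which the tool goes at most 62.5 mm and 10.7 degrees, less where a joint would pass 70% of its speed; a pose out of reach is approached as far as the arm can. A call with a number of a shift or a turn outside -1 to 1 is refused whole. A call with a gripper value outside its range is refused whole. The fingers move at their own pace and stop on an object; the grip force is fixed at half the most. Time passes only in rows, so rows that do not move let the fingers close. It gives the time, the measured TCP pose, the force and the opening at its end, in the units of the state.
- manip.get_obs(): the state, without advancing time (a new reading comes with each control period).
- imaging.capture(name): name is "scene" or "top" or "wrist"; returns a dict with "image" (384x512x3 uint8, red, green, blue), "z_map" (384x512 float32, m along the optical axis (not along the pixel's ray), 0 where there is no reading), "intrinsics" (3x3 intrinsics, pixels), "distortion" ([k1, k2, p1, p2, k3] as OpenCV has them; the pictures are not rectified), "R" (3x3) and "t" (3): a world point X has camera coordinates R X + t. Camera axes: x right, y down, z forward; pixel columns grow to the right and rows downward; lengths in m; the calibration is good to about 2 mm. A picture is of the moment at which its call begins.
- manip.finish_job(): hands the job in, once; it reports no verdict.
Trained networks look in a picture, given as the dict that the camera call returned (one of the last four; its "shot" number tells which), for a name from the list of things; names that differ only in an ending like _2 or _b are one class to them, and where a whole thing is asked for, a point or a joint stands for the part that bears it (a point fixed in the world has none). Each returns a list of dicts, best first, with "conf" (0 to 1); they miss things now and then, are a little off and sometimes report something else, mostly with a low value. They report only what shows in the picture. A call takes as long as a camera call. They do not tell look-alikes from the thing itself.
- imaging.recognise(picture, query): "extent" ([centre column, centre row, width, height] in pixels, round what is visible of it).
The state is a dict: "t": time; "qpos": joint angles; "qd": joint speeds; "joint_torque": joint torques, N m; "ee_pos": TCP position; "ee_rot": TCP orientation; "ft_force": force on the tool from outside, world axes, zero at the start; "wrist_torque": the same for the moment, N m; "grip_width": finger opening in m.
Only numpy, scipy, OpenCV 4.12 (cv2) and the standard library are available. Lean on these libraries where they do the work, as an engineer would, in place of code of your own. Each camera call takes 0.05 s, during which the arm holds its last target.

## Task

On the warming plate at the pit table, slide the saucepan (the pot with one long handle) sideways off the middle heating place and onto the free ring-marked place at the end of the plate, centred in its ring. Keep it on the plate all the way, without lifting or tipping it, and leave the taller two-eared pot where it stands.

Things in the scene. Friction and masses are not known exactly. Their poses are not given: they have to be found in the camera images.
- saucepan_center (a point): Centre of the open steel saucepan, half-way up: on its axis, 30 mm above its underside. The pan is round, 100 mm across, 60 mm high, wall 4 mm, about 0.3 to 0.65 kg, and stands loose on the warming plate's flat top, 30 mm above the table, at the middle one of three places in a row 160 mm apart. z points up the pan's axis; the handle points along -x of this frame. The plate is fixed, 190 mm deep (its front edge 85 mm in front of the row of places) and 490 mm long.
- saucepan_handle (a point): Grip point in the middle of the thickness and width of the saucepan's level black handle, 105 mm out from the pan's axis and 48 mm above its underside. The handle's straight bar is 18 mm wide, 14 mm thick and 90 mm long, running along x of this frame, from 35 mm nearer the pan than this point to the tip 55 mm beyond it; it points away from the pan along -x and roughly towards the robot. y points across the handle, z up.
- free_place (a point): Centre of the free place on the plate's top face, where the saucepan must go: a flat dark ring mark, 128 mm inside diameter, with a 12 mm dark dot at its centre. It is the end place, left or right, that has no pot on it; 160 mm from the middle place with nothing in between. z points up.
- stockpot_center (a point): Centre of the other steel pot, half-way up: 40 mm above its underside. Round, 92 mm across, 80 mm high, with two small wire ears and no long handle (122 mm over the ears). It stands loose on the end place opposite to the free one and must stay there. z points up.
Not all that is in view belongs to the job. What is shaped like the part that bears saucepan_center but orange is not meant.

How it is judged:
By the outcome, as a careful person would: the job done as asked, in the order asked, and still so for the second after the job is handed in, with the robot touching nothing.
It also fails if it takes over 35 s, if anything falls off the work surface, if the arm or the gripper's body presses on something with over 40 N, if the wrist force passes 120 N, or if a joint passes its speed limit or range.

## Working session

There is one attempt and no reset: what is moved stays moved. The work goes in short steps, Python scripts to look and compute and a tool call to move; the robot and the scene stay as the last step left them, time stands still between calls to the robot, and variables do not carry over. Pictures are saved under pics/ and viewed, and the job is handed in when it is done.

Besides the shell and the picture viewer there is one more tool, called after "Call:" as name(argument=value, ...) on one line, values as JSON. jog_arm: Moves the arm, as the interface text tells. Scaled input: -1 to 1 covers 0.02 m each way for a shift and 8 degrees each way for a turn. Its arguments: {"type":"object","properties":{"targets":{"type":"array"}},"required":["targets"]}

```bash
mkdir -p pics; ls; cat > h.py <<'E'
from bench import manip, imaging
import numpy as np, cv2
def save(p,n): cv2.imwrite('pics/'+n+'.png',cv2.cvtColor(p['image'],cv2.COLOR_RGB2BGR))
def world(p,u,v,z=None):
    K=np.array(p['intrinsics']);d=np.array(p['distortion'])
    n=cv2.undistortPoints(np.array([[[u,v]]],float),K,d)[0,0]
    R=np.array(p['R']);t=np.array(p['t']);r=np.array([n[0],n[1],1.])
    if z is None:
        D=p['z_map'][int(round(v)),int(round(u))]; return R.T@(r*D-t)
    c=-R.T@t; w=R.T@r; return c+w*(z-c[2])/w[2]
E
python3 - <<'E'
from h import *
np.set_printoptions(precision=4,suppress=True)
for n in ['scene','top']:
    p=imaging.capture(n);save(p,n+'1')
    print(n,-np.array(p['R']).T@p['t'])
    for q in ['saucepan_center','saucepan_handle','stockpot_center','free_place']:
        try:
            for r in imaging.recognise(p,q):
                e=r['extent'];print(q,round(r['conf'],2),np.round(e,1),world(p,e[0],e[1]))
        except Exception as x: print(q,x)
o=manip.get_obs()
for k in o: print(k,np.round(o[k],4).tolist())
E
```

```text
pics
scene [ 0.8215 -0.4873  1.0358]
saucepan_center 0.74 [348.1 160.8  44.6  40.5] [0.6441 0.3554 0.0377]
saucepan_center 0.61 [105.3 264.3  76.1  39.2] [ 0.2243 -0.3932  0.0399]
saucepan_handle 0.8 [261.4 245.7  67.8  36.6] [ 0.5812 -0.1029  0.0769]
saucepan_handle 0.67 [106.3 266.2  75.5  35.4] [ 0.2263 -0.395   0.0318]
saucepan_handle 0.58 [348.8 157.3  39.7  37.6] [0.6431 0.3526 0.0592]
stockpot_center 0.71 [251.4 285.2  28.5  41.5] [ 0.6144 -0.2044  0.0321]
top [0.3199 0.0026 1.0384]
saucepan_center 0.67 [291.1 146.7  51.5  69.3] [ 0.5695 -0.0839  0.089 ]
saucepan_center 0.6 [132.6 132.2  78.5  38.3] [0.6349 0.3495 0.0512]
saucepan_center 0.59 [407.4 282.4  58.2  77.7] [ 0.209  -0.3691  0.0618]
saucepan_handle 0.94 [289.9 148.7  50.1  69.6] [ 0.5681 -0.0818  0.0739]
saucepan_handle 0.69 [130.7 133.3  79.5  41.4] [0.6319 0.3546 0.0514]
saucepan_handle 0.68 [407.8 282.2  60.9  75.6] [ 0.2091 -0.3714  0.0585]
stockpot_center 0.56 [340.1 127.5  38.3  42.1] [ 0.6346 -0.2285  0.0344]
t 0.5
qpos [71.205, 39.4828, -11.1483, 89.6886, 9.0122, 51.7082, -12.3251]
qd [0.0655, -0.0609, 0.0254, 0.0692, 0.0495, 0.0528, -0.0687]
joint_torque [0.0001, -53.914, -1.2656, -15.8734, 0.0099, 0.0024, -0.0]
ee_pos [0.2213, -0.5845, 0.2313]
ee_rot [[0.354, -0.9353, 0.0], [-0.9353, -0.354, -0.0], [0.0, 0.0, -1.0]]
ft_force [0.3647, 0.3883, -0.5035]
wrist_torque [0.0134, 0.0598, -0.0207]
grip_width 0.0854
```

View pics/top1.png

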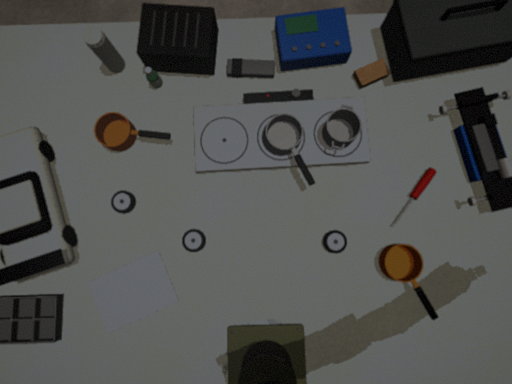

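View pics/scene1.png

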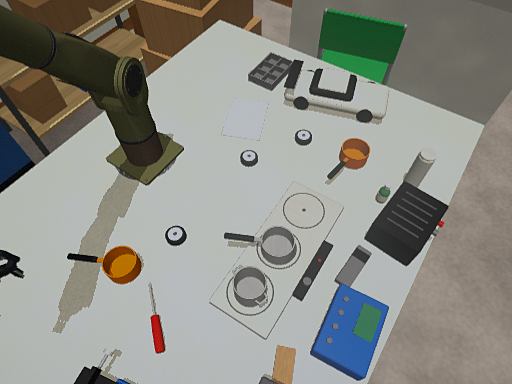

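Candidates in the top view are the steel saucepan at (282,135), with its handle to (312,183), and the orange pans at (115,131) and (402,262). The stockpot is at (341,127). I choose the steel pan on the middle place. The free ring is at (224,140). Next I measure it and check a close crop.

```bash
python3 - <<'E'
from h import *
np.set_printoptions(precision=4,suppress=True)
from scipy.optimize import least_squares
for n in ['top','scene']:
    p=imaging.capture(n)
    K=np.array(p['intrinsics']);R=np.array(p['R']);t=np.array(p['t'])
    v,u=np.mgrid[0:384,0:512]
    nn=cv2.undistortPoints(np.stack([u,v],-1).reshape(-1,1,2).astype(float),K,np.array(p['distortion']))[:,0]
    D=p['z_map'].reshape(-1)
    P=(np.c_[nn,np.ones(len(nn))]*D[:,None]-t)@R
    P=P.reshape(384,512,3); ok=(p['z_map']>0)
    np.save(n+'.npy',P)
    roi=ok&(P[...,0]>.4)&(P[...,0]<.75)&(abs(P[...,1]+.05)<.35)
    plate=roi&(P[...,2]>.022)&(P[...,2]<.038)&(P[...,0]>.5)
    print(n,'plate z',np.median(P[plate][:,2]),cv2.minAreaRect(P[plate][:,:2].astype(np.float32)))
    rim=roi&(P[...,2]>.082)&(P[...,2]<.10)&(P[...,1]>-.15)&(P[...,1]<0.05)
    q=P[rim][:,:2]
    f=lambda a:np.hypot(q[:,0]-a[0],q[:,1]-a[1])-.048
    s=least_squares(f,[.6,-.07],loss='soft_l1',f_scale=.003);print('rim',s.x,len(q),np.std(f(s.x)))
    h=roi&(P[...,2]>.065)&(P[...,2]<.1)&(P[...,1]>-.2)&(P[...,1]<0.0)&(np.hypot(P[...,0]-s.x[0],P[...,1]-s.x[1])>.068)&(np.hypot(P[...,0]-s.x[0],P[...,1]-s.x[1])<.165)&(P[...,0]<s.x[0])
    hp=P[h];print('handle n',len(hp),hp.mean(0),hp[:,2].min(),hp[:,2].max(),cv2.minAreaRect(hp[:,:2].astype(np.float32)))
    for r in [(224,140)] if n=='top' else [(304,210)]:
        g=cv2.cvtColor(p['image'],cv2.COLOR_RGB2GRAY);w=g[r[1]-6:r[1]+7,r[0]-6:r[0]+7].astype(float)
        wt=np.clip(np.median(w)-w-15,0,None);yy,xx=np.mgrid[-6:7,-6:7]
        cu,cv=r[0]+(wt*xx).sum()/wt.sum(),r[1]+(wt*yy).sum()/wt.sum()
        print('dot',cu,cv,world(p,cu,cv,.03),P[int(round(cv)),int(round(cu))])
    if n=='top':
        c=cv2.resize(p['image'][85:195,180:380],None,fx=4,fy=4,interpolation=cv2.INTER_CUBIC);save({'image':c},'crop1')
    o=P[ok&(P[...,2]>.03)&(P[...,0]>.4)&(P[...,0]<.52)&(abs(P[...,1]+.05)<.25)];print('front obstacles',len(o),o.min(0) if len(o) else '',o.max(0) if len(o) else '')
E
```

```text
top plate z 0.030630051713325678 ((0.6408531069755554, -0.06004635989665985), (0.22106201946735382, 0.48963120579719543), 1.4015313386917114)
rim [ 0.5792 -0.0854] 429 0.027617215453963985
handle n 162 [ 0.5021 -0.1315  0.0853] 0.07702634942259205 0.09503427602763752 ((0.522627592086792, -0.16097071766853333), (0.05215070769190788, 0.12011462450027466), 37.99710464477539)
dot 223.858407079646 139.6401179941003 [0.6117 0.0991 0.03  ] [0.6106 0.0987 0.03  ]
front obstacles 154 [ 0.4674 -0.1411  0.077 ] [ 0.5199 -0.1029  0.0889]
scene plate z 0.029500713178810038 ((0.641364336013794, -0.060929685831069946), (0.2217896431684494, 0.49138468503952026), 1.4140479564666748)
rim [ 0.5878 -0.0813] 312 0.027126019929584508
handle n 154 [ 0.51   -0.1345  0.0832] 0.06517826805236047 0.09682559558823431 ((0.5280832052230835, -0.1642577201128006), (0.05910574272274971, 0.12445849925279617), 36.360572814941406)
dot 303.43231441048033 209.58515283842794 [0.6119 0.099  0.03  ] [0.6116 0.0966 0.0305]
front obstacles 115 [ 0.4698 -0.1442  0.0731] [ 0.5197 -0.1066  0.0877]
```

View pics/crop1.png

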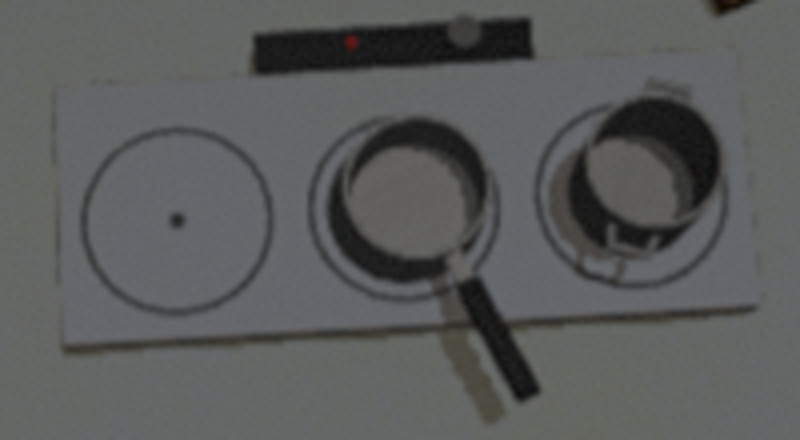

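```bash
python3 - <<'E'
from h import *
np.set_printoptions(precision=4,suppress=True)
from scipy.optimize import least_squares
for n in ['top','scene']:
    P=np.load(n+'.npy').reshape(-1,3)
    r=P[(P[:,2]>.086)&(P[:,2]<.096)&(P[:,0]>.555)&(P[:,0]<.69)&(P[:,1]>-.14)&(P[:,1]<.02)][:,:2]
    f=lambda a:np.hypot(r[:,0]-a[0],r[:,1]-a[1])-.048
    s=least_squares(f,[.616,-.061],loss='soft_l1',f_scale=.002);c=s.x;print(n,'rim',c,len(r),np.median(abs(f(c))))
    h=P[(P[:,2]>.07)&(P[:,2]<.095)&(P[:,0]>.45)&(P[:,0]<.55)&(P[:,1]>-.16)&(P[:,1]<-.03)]
    vx,vy,x0,y0=cv2.fitLine(h[:,:2].astype(np.float32),cv2.DIST_HUBER,0,.01,.01).ravel()
    print('handle',len(h),(x0,y0),'ang',np.degrees(np.arctan2(vy,vx)),np.median(h[:,2]),h[h[:,0].argmin()])
    d=np.array([vx,vy]); d*=-np.sign(d[0]); off=(c-[x0,y0]); print('axis offset',d[0]*off[1]-d[1]*off[0], 'grip',c+d*.105,'tip',c+d*.16)
E
```

```text
top rim [ 0.6134 -0.0662] 182 0.0010207699031073644
handle 238 (np.float32(0.5035968), np.float32(-0.11820318)) ang 26.195354 0.08493061263750398 [ 0.4674 -0.1301  0.078 ]
axis offset 0.0017494095816312227 grip [ 0.5191 -0.1125] tip [ 0.4698 -0.1368]
scene rim [ 0.6143 -0.0684] 140 0.000997027526861375
handle 188 (np.float32(0.5117306), np.float32(-0.12043607)) ang 25.41873 0.08315474037009593 [ 0.4698 -0.1299  0.0804]
axis offset -0.0029939430276166024 grip [ 0.5195 -0.1135] tip [ 0.4698 -0.1371]
```

Call:
jog_arm(targets=[{"linear": [-0.7, -0.93, 0], "angular": [0, 0, 0], "grip": -1}, {"linear": [-0.7, -0.93, 0], "angular": [0, 0, 0], "grip": -1}, {"linear": [-0.7, -0.93, 0], "angular": [0, 0, 0], "grip": -1}, {"linear": [-0.7, -0.93, 0], "angular": [0, 0, 0], "grip": -1}, {"linear": [-0.7, -0.93, 0], "angular": [0, 0, 0], "grip": -1}, {"linear": [-0.7, -0.93, 0], "angular": [0, 0, 0], "grip": -1}, {"linear": [-0.7, -0.93, 0], "angular": [0, 0, 0], "grip": -1}, {"linear": [-0.7, -0.93, 0], "angular": [0, 0, 0], "grip": -1}, {"linear": [-0.7, -0.93, 0], "angular": [0, 0, 0], "grip": -1}, {"linear": [-0.7, -0.93, 0], "angular": [0, 0, 0], "grip": -1}, {"linear": [-0.7, -0.93, 0], "angular": [0, 0, 0], "grip": -1}, {"linear": [-0.7, -0.93, 0], "angular": [0, 0, 0], "grip": -1}])

```text
t: 2.1
ee_pos: [0.3711, -0.3474, 0.2314]
ee_rot: [[0.354, -0.935, 0.0], [-0.935, -0.354, -0.0], [0.0, -0.0, -1.0]]
ft_force: [0.1, 0.1, -1.0]
grip_width: 0.0853
```

Call:
jog_arm(targets=[{"linear": [-0.7, -0.93, 0], "angular": [0, 0, 0], "grip": -1}, {"linear": [-0.7, -0.93, 0], "angular": [0, 0, 0], "grip": -1}, {"linear": [-0.7, -0.93, 0], "angular": [0, 0, 0], "grip": -1}, {"linear": [-0.7, -0.93, 0], "angular": [0, 0, 0], "grip": -1}, {"linear": [-0.7, -0.93, 0], "angular": [0, 0, 0], "grip": -1}, {"linear": [-0.7, -0.93, 0], "angular": [0, 0, 0], "grip": -1}, {"linear": [-0.7, -0.93, 0], "angular": [0, 0, 0], "grip": -1}, {"linear": [-0.7, -0.93, 0], "angular": [0, 0, 0], "grip": -1}, {"linear": [-0.7, -0.93, 0], "angular": [0, 0, 0], "grip": -1}, {"linear": [-0.7, -0.93, 0.5], "angular": [0, 0, 0], "grip": -1}, {"linear": [-0.7, -0.93, 0.5], "angular": [0, 0, 0], "grip": -1}, {"linear": [-0.7, -0.9, 0.5], "angular": [0, 0, -0.65], "grip": -1}])

```text
t: 3.6
ee_pos: [0.5198, -0.1114, 0.2011]
ee_rot: [[0.442, -0.897, 0.0], [-0.897, -0.442, -0.0], [0.001, -0.0, -1.0]]
ft_force: [1.0, -0.3, -1.1]
grip_width: 0.0855
```

```bash
python3 - <<'E'
from h import *
np.set_printoptions(precision=4,suppress=True)
p=imaging.capture('wrist');save(p,'w1')
o=manip.get_obs();print(o['ee_pos'],o['ee_rot'])
for q in ['saucepan_center','saucepan_handle']:
    for r in imaging.recognise(p,q): print(q,r['conf'],r['extent'])
K=np.array(p['intrinsics']);R=np.array(p['R']);t=np.array(p['t'])
v,u=np.mgrid[0:384,0:512]
nn=cv2.undistortPoints(np.stack([u,v],-1).reshape(-1,1,2).astype(float),K,np.array(p['distortion']))[:,0]
D=p['z_map'].reshape(-1);P=((np.c_[nn,np.ones(len(nn))]*D[:,None]-t)@R)[D>0]
h=P[(P[:,2]>.07)&(P[:,2]<.095)&(P[:,0]>.45)&(P[:,0]<.55)&(P[:,1]>-.16)&(P[:,1]<-.03)]
print(len(h))
if len(h)>50:
    vx,vy,x0,y0=cv2.fitLine(h[:,:2].astype(np.float32),cv2.DIST_HUBER,0,.01,.01).ravel()
    print('handle',(x0,y0),'ang',np.degrees(np.arctan2(vy,vx)),np.median(h[:,2]),'tip',h[h[:,0].argmin()],cv2.minAreaRect(h[:,:2].astype(np.float32)))
    print('y at x=.519',y0+(.519-x0)*vy/vx)
r=P[(P[:,2]>.085)&(P[:,2]<.097)&(P[:,0]>.555)&(P[:,0]<.69)&(P[:,1]>-.14)&(P[:,1]<.02)][:,:2]
print(len(r))
if len(r)>50:
    from scipy.optimize import least_squares
    f=lambda a:np.hypot(r[:,0]-a[0],r[:,1]-a[1])-.048
    print(least_squares(f,[.614,-.067],loss='soft_l1',f_scale=.002).x)
E
```

```text
[ 0.5213 -0.1074  0.2   ] [[ 0.4492 -0.8934  0.0009]
 [-0.8934 -0.4492  0.0031]
 [-0.0024 -0.0022 -1.    ]]
saucepan_handle 0.94 [257.5, 121.2, 126.8, 237.5]
1841
handle (np.float32(0.51155967), np.float32(-0.11394225)) ang 25.76333 0.08469261753795063 tip [ 0.4666 -0.1291  0.0832] ((0.5105682611465454, -0.11469751596450806), (0.09172728657722473, 0.018019773066043854), 25.61275291442871)
y at x=.519 -0.11035133
1904
[ 0.6128 -0.066 ]
```

View pics/w1.png

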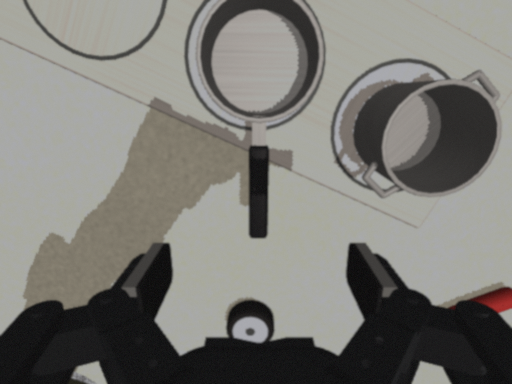

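Call:
jog_arm(targets=[{"linear": [0.1, 0.3, 0.9], "angular": [0, 0, 0], "grip": -1}, {"linear": [0, 0, 1], "angular": [0, 0, 0], "grip": -1}, {"linear": [0, 0, 1], "angular": [0, 0, 0], "grip": -1}, {"linear": [0, 0, 1], "angular": [0, 0, 0], "grip": -1}, {"linear": [0, 0, 1], "angular": [0, 0, 0], "grip": -1}, {"linear": [0, 0, 1], "angular": [0, 0, 0], "grip": -1}, {"linear": [0, 0, 0.7], "angular": [0, 0, 0], "grip": -1}, {"linear": [0, 0, 0.4], "angular": [0, 0, 0], "grip": -1}, {"linear": [0, 0, 0], "angular": [0, 0, 0], "grip": -1}, {"linear": [0, 0, 0], "angular": [0, 0, 0], "grip": -1}])

```text
t: 5.0
ee_pos: [0.5151, -0.1171, 0.0618]
ee_rot: [[0.437, -0.899, 0.001], [-0.899, -0.437, -0.0], [0.001, -0.001, -1.0]]
ft_force: [-0.1, -0.4, -0.3]
grip_width: 0.0852
```

```bash
python3 - <<'E'
from h import *
o=manip.get_obs();print(o['ee_pos'],o['ee_rot'],o['ft_force'])
p=imaging.capture('wrist');save(p,'w2')
E
```

```text
[ 0.51511826 -0.11709441  0.06182556] [[ 4.37172509e-01 -8.99377115e-01  1.00084742e-03]
 [-8.99377408e-01 -4.37172963e-01 -2.79631836e-04]
 [ 6.89037905e-04 -7.77892206e-04 -9.99999460e-01]] [-0.08520514 -0.39549304 -0.28248547]
```

View pics/w2.png

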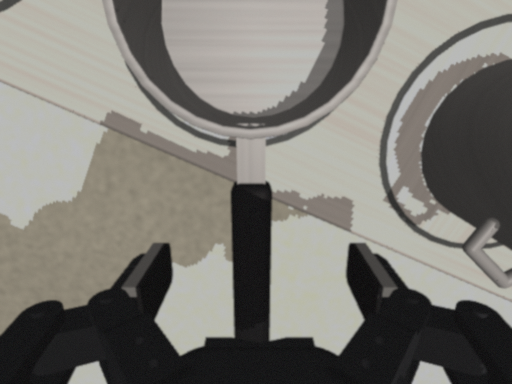

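The view shows the handle at column 252 and the fingers centred on about 259, so I shift 4 mm towards -x and close.

Call:
jog_arm(targets=[{"linear": [-0.2, 0, 0.15], "angular": [0, 0, 0], "grip": -1}, {"linear": [0, 0, 0], "angular": [0, 0, 0], "grip": 0}, {"linear": [0, 0, 0], "angular": [0, 0, 0], "grip": 0.5}, {"linear": [0, 0, 0], "angular": [0, 0, 0], "grip": 1}, {"linear": [0, 0, 0], "angular": [0, 0, 0], "grip": 1}, {"linear": [0, 0, 0], "angular": [0, 0, 0], "grip": 1}, {"linear": [0, 0, 0], "angular": [0, 0, 0], "grip": 1}, {"linear": [0, 0, 0], "angular": [0, 0, 0], "grip": 1}, {"linear": [0, 0, 0], "angular": [0, 0, 0], "grip": 1}, {"linear": [0, 0, 0], "angular": [0, 0, 0], "grip": 1}])

```text
t: 6.3
ee_pos: [0.5131, -0.1136, 0.0584]
ee_rot: [[0.437, -0.899, 0.0], [-0.899, -0.437, -0.0], [0.0, -0.0, -1.0]]
ft_force: [-0.5, -0.4, 3.8]
grip_width: 0.017
```

```bash
cat > look.py <<'E'
from h import *
import sys
from scipy.optimize import least_squares
np.set_printoptions(precision=4,suppress=True)
o=manip.get_obs();print(o['t'],o['ee_pos'],o['ee_rot'].tolist(),o['ft_force'],o['wrist_torque'],o['grip_width'])
g=np.array(sys.argv[2:4],float)
for n in ['top','scene','wrist']:
    p=imaging.capture(n);save(p,n+sys.argv[1])
    K=np.array(p['intrinsics']);R=np.array(p['R']);t=np.array(p['t'])
    v,u=np.mgrid[0:384,0:512]
    nn=cv2.undistortPoints(np.stack([u,v],-1).reshape(-1,1,2).astype(float),K,np.array(p['distortion']))[:,0]
    D=p['z_map'].reshape(-1);P=((np.c_[nn,np.ones(len(nn))]*D[:,None]-t)@R)[D>0]
    r=P[(P[:,2]>.085)&(P[:,2]<.097)&(np.hypot(P[:,0]-g[0],P[:,1]-g[1])<.065)&(P[:,0]>g[0]-.055)]
    if len(r)>40:
        f=lambda a:np.hypot(r[:,0]-a[0],r[:,1]-a[1])-.048
        s=least_squares(f,g,loss='soft_l1',f_scale=.002)
        near=r[abs(f(s.x))<.004]; A=np.c_[near[:,:2]-s.x,np.ones(len(near))]
        print(n,'pan',s.x,len(r),np.median(abs(f(s.x))),'rim plane',np.linalg.lstsq(A,near[:,2],rcond=None)[0])
E
python3 look.py 3 .614 -.067
```

```text
6.3 [ 0.5131 -0.1136  0.0584] [[0.43707603387044447, -0.8994245081612164, 0.0003077905712907828], [-0.8994244301593265, -0.43707612924197364, -0.00038946042714479154], [0.0004848181646499013, -0.00010661054034569012, -0.9999998767927624]] [-0.5477 -0.3641  3.8412] [-0.3224 -0.0061 -0.0873] 0.016980864644487493
top pan [ 0.613  -0.0665] 143 0.0011209213275646182 rim plane [ 0.0012 -0.0049  0.0897]
scene pan [ 0.6141 -0.0681] 146 0.0010979064392087137 rim plane [ 0.0069 -0.0058  0.0886]
wrist pan [ 0.6135 -0.0656] 5625 0.0011285966040964004 rim plane [-0.0116 -0.0048  0.0889]
```

Call:
jog_arm(targets=[{"linear": [-0.2, -0.095, 0], "angular": [0, 0, 0], "grip": 1}, {"linear": [-0.3, -0.142, 0], "angular": [0, 0, 0], "grip": 1}, {"linear": [-0.4, -0.19, 0], "angular": [0, 0, 0], "grip": 1}, {"linear": [-0.4, -0.19, 0], "angular": [0, 0, 0], "grip": 1}, {"linear": [-0.4, -0.19, 0], "angular": [0, 0, 0], "grip": 1}, {"linear": [-0.4, -0.19, 0], "angular": [0, 0, 0], "grip": 1}, {"linear": [-0.4, -0.19, 0], "angular": [0, 0, 0], "grip": 1}, {"linear": [-0.4, -0.19, 0], "angular": [0, 0, 0], "grip": 1}, {"linear": [-0.4, -0.19, 0], "angular": [0, 0, 0], "grip": 1}, {"linear": [-0.3, -0.142, 0], "angular": [0, 0, 0], "grip": 1}, {"linear": [-0.2, -0.095, 0], "angular": [0, 0, 0], "grip": 1}])

```text
t: 7.82
ee_pos: [0.5122, -0.0311, 0.0584]
ee_rot: [[0.434, -0.901, 0.0], [-0.901, -0.434, -0.003], [0.002, 0.001, -1.0]]
ft_force: [0.0, -5.8, 4.7]
grip_width: 0.017
```

```bash
python3 look.py 4 .613 .020
```

```text
7.825 [ 0.5122 -0.0311  0.0584] [[0.43432082984746184, -0.900758245148846, 2.3600504509210268e-05], [-0.9007554033697087, -0.4343195251392874, -0.0025006765199041313], [0.002262755153665245, 0.0010648376193459217, -0.9999968730250907]] [ 0.0232 -5.7892  4.7375] [-1.22   -0.0428 -0.3812] 0.016956125513801237
scene pan [0.6136 0.0143] 144 0.00111737520747179 rim plane [-0.0093  0.003   0.0887]
wrist pan [0.613  0.0171] 5651 0.0011497742764239455 rim plane [-0.0116 -0.0058  0.0889]
```

View pics/scene4.png

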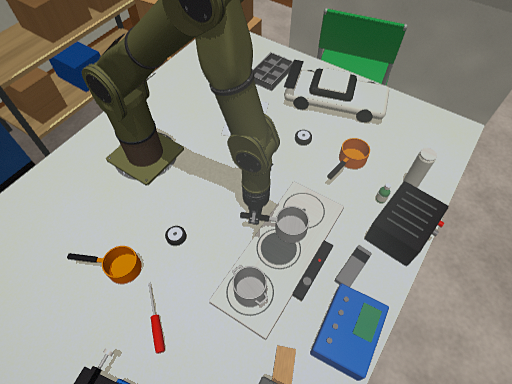

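Call:
jog_arm(targets=[{"linear": [-0.2, -0.095, 0], "angular": [0, 0, 0], "grip": 1}, {"linear": [-0.3, -0.142, 0], "angular": [0, 0, 0], "grip": 1}, {"linear": [-0.4, -0.19, 0], "angular": [0, 0, 0], "grip": 1}, {"linear": [-0.4, -0.19, 0], "angular": [0, 0, 0], "grip": 1}, {"linear": [-0.4, -0.19, 0], "angular": [0, 0, 0], "grip": 1}, {"linear": [-0.4, -0.19, 0], "angular": [0, 0, 0], "grip": 1}, {"linear": [-0.4, -0.19, 0], "angular": [0, 0, 0], "grip": 1}, {"linear": [-0.4, -0.19, 0], "angular": [0, 0, 0], "grip": 1}, {"linear": [-0.3, -0.142, 0], "angular": [0, 0, 0], "grip": 1}, {"linear": [-0.2, -0.095, 0], "angular": [0, 0, 0], "grip": 1}, {"linear": [-0.1, -0.047, 0], "angular": [0, 0, 0], "grip": 1}, {"linear": [0, 0, 0], "angular": [0, 0, 0], "grip": 1}])

```text
t: 9.48
ee_pos: [0.5112, 0.0468, 0.0583]
ee_rot: [[0.435, -0.9, -0.001], [-0.9, -0.435, -0.002], [0.001, 0.001, -1.0]]
ft_force: [-0.2, -5.6, 3.8]
grip_width: 0.0165
```

```bash
python3 look.py 5 .612 .096;python3 -c "
import cv2;a=cv2.imread('pics/scene5.png');cv2.imwrite('pics/c5.png',cv2.resize(a[150:310,200:360],None,fx=3.5,fy=3.5,interpolation=2))"
```

```text
9.475 [0.5112 0.0468 0.0583] [[0.4354101674786177, -0.9002319792627352, -0.0006079218211130606], [-0.9002312688395764, -0.4354086621427623, -0.0017203297754609579], [0.0012840014519296397, 0.00129631930802767, -0.9999983354468761]] [-0.1523 -5.6239  3.8062] [-1.0475 -0.2097 -0.4031] 0.01654927762189949
scene pan [0.6125 0.0911] 135 0.0010544170385107382 rim plane [ 0.0023 -0.0015  0.0883]
wrist pan [0.612  0.0941] 5649 0.0011384839173873007 rim plane [-0.0119 -0.0064  0.0889]
```

View pics/c5.png

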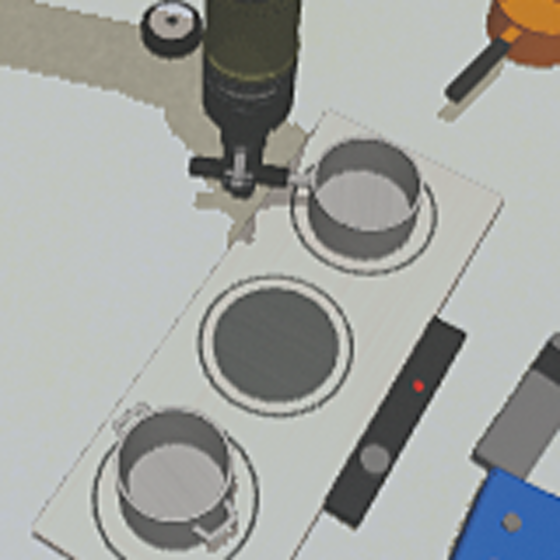

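View pics/wrist5.png

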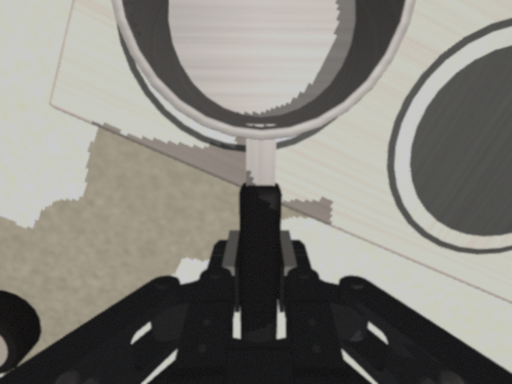

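Call:
jog_arm(targets=[{"linear": [-0.15, -0.07, 0], "angular": [0, 0, 0], "grip": 1}, {"linear": [-0.12, -0.06, 0], "angular": [0, 0, 0], "grip": 1}, {"linear": [0, 0, 0], "angular": [0, 0, 0], "grip": 1}])

```text
t: 10.0
ee_pos: [0.5111, 0.0527, 0.0583]
ee_rot: [[0.435, -0.9, -0.001], [-0.9, -0.435, -0.002], [0.001, 0.001, -1.0]]
ft_force: [-0.2, -5.9, 5.1]
grip_width: 0.0169
```

```bash
python3 look.py 6 .612 .099; cat > ring.py <<'E'
from h import *
import sys
from scipy.optimize import least_squares
np.set_printoptions(precision=4,suppress=True)
def bil(g,u,v): return cv2.remap(g,np.float32(u),np.float32(v),cv2.INTER_LINEAR)
for n in ['scene','top','wrist']:
    p=imaging.capture(n);g=cv2.cvtColor(p['image'],cv2.COLOR_RGB2GRAY).astype(np.float32)
    # rectify plate plane to metric map around free place, 0.5mm/px
    xs=.612+np.arange(-160,161)*.0005; ys=.099+np.arange(-160,161)*.0005
    def warp(z):
        X,Y=np.meshgrid(xs,ys,indexing='ij');W=np.stack([X,Y,np.full_like(X,z)],-1).reshape(-1,3)
        uv=cv2.projectPoints(W,cv2.Rodrigues(np.array(p['R']))[0],np.array(p['t']),np.array(p['intrinsics']),np.array(p['distortion']))[0].reshape(321,321,2)
        return bil(g,uv[...,0],uv[...,1])
    m=warp(.03)
    pts=[]
    for a in np.radians(np.arange(0,360,3)):
        rr=np.arange(.058,.073,.0005)
        pr=bil(m,(160+rr*np.sin(a)/.0005)[None],(160+rr*np.cos(a)/.0005)[None])[0]
        i=pr[3:-3].argmin()+3
        if min(pr[:i].max(),pr[i:].max())-pr[i]>25: pts.append([.612+rr[i]*np.cos(a),.099+rr[i]*np.sin(a)])
    q=np.array(pts)
    if len(q)>10:
        s=least_squares(lambda a:np.hypot(q[:,0]-a[0],q[:,1]-a[1])-a[2],[.612,.099,.065],loss='soft_l1',f_scale=.001);print(n,'ring',s.x,len(q),np.median(abs(s.fun)))
E
python3 ring.py
```

```text
10.0 [0.5111 0.0527 0.0583] [[0.43528036255207364, -0.9002946685916912, -0.0007181099586320833], [-0.9002939808031913, -0.4352785796700327, -0.0018182986504198318], [0.0013244266980402101, 0.0014379797690938086, -0.9999980890522268]] [-0.1893 -5.8578  5.0579] [-1.0516 -0.127  -0.3373] 0.01685065829540768
scene pan [0.6126 0.0969] 136 0.001074335970942402 rim plane [ 0.0114 -0.0069  0.0882]
wrist pan [0.6119 0.1   ] 5668 0.0011388165170730345 rim plane [-0.0108 -0.0064  0.0889]
scene ring [0.6116 0.0987 0.0658] 80 0.0006607260365543571
wrist ring [0.6108 0.0998 0.066 ] 34 0.00011286365348381344
```

Relative to the ring, the pan is within about 1 mm in the wrist view and 2 mm in the scene view. I release it and retreat straight up.

Call:
jog_arm(targets=[{"linear": [0, 0, 0], "angular": [0, 0, 0], "grip": 0.3}, {"linear": [0, 0, 0], "angular": [0, 0, 0], "grip": 0}, {"linear": [0, 0, 0], "angular": [0, 0, 0], "grip": -0.5}, {"linear": [0, 0, 0], "angular": [0, 0, 0], "grip": -1}, {"linear": [0, 0, 0], "angular": [0, 0, 0], "grip": -1}, {"linear": [0, 0, 0], "angular": [0, 0, 0], "grip": -1}, {"linear": [0, 0, 0], "angular": [0, 0, 0], "grip": -1}])

```text
t: 11.18
ee_pos: [0.5115, 0.0543, 0.0583]
ee_rot: [[0.437, -0.899, 0.0], [-0.899, -0.437, -0.0], [0.0, -0.0, -1.0]]
ft_force: [0.1, 1.0, -0.1]
grip_width: 0.0856
```

```bash
python3 look.py 7 .612 .099; python3 ring.py
```

```text
11.175 [0.5115 0.0543 0.0583] [[0.4373259518184336, -0.899303067238872, 7.15601715555346e-05], [-0.8993030664203734, -0.43732595583589784, -5.548992519968174e-05], [8.11973803582795e-05, -4.008709735923607e-05, -0.9999999959000051]] [ 0.1419  1.0427 -0.1024] [ 0.0571 -0.046   0.0322] 0.08556094412651953
scene pan [0.6129 0.0971] 127 0.0009727519301535384 rim plane [-0.0089 -0.0063  0.0883]
wrist pan [0.612 0.1  ] 5710 0.0011488057082735155 rim plane [-0.0131 -0.0056  0.0889]
scene ring [0.6116 0.0988 0.0658] 80 0.0006113948697216709
wrist ring [0.6106 0.0997 0.0658] 34 0.00016000097571451655
```

View pics/wrist7.png

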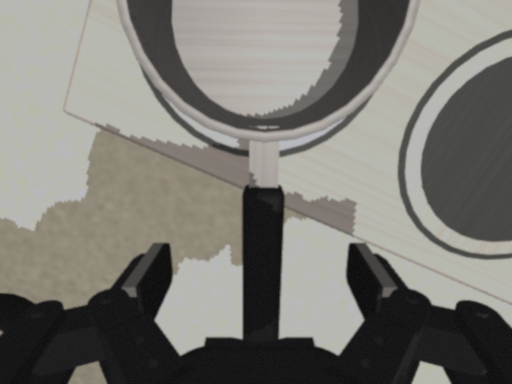

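The fingers stand clear of the handle on both sides: handle at column 262, pads at 165 and 355. Retreat up.

Call:
jog_arm(targets=[{"linear": [0, 0, -0.4], "angular": [0, 0, 0], "grip": -1}, {"linear": [0, 0, -0.7], "angular": [0, 0, 0], "grip": -1}, {"linear": [0, 0, -1], "angular": [0, 0, 0], "grip": -1}, {"linear": [0, 0, -1], "angular": [0, 0, 0], "grip": -1}, {"linear": [0, 0, -1], "angular": [0, 0, 0], "grip": -1}, {"linear": [0, 0, -1], "angular": [0, 0, 0], "grip": -1}, {"linear": [0, 0, -1], "angular": [0, 0, 0], "grip": -1}, {"linear": [0, 0, -1], "angular": [0, 0, 0], "grip": -1}, {"linear": [0, 0, 0], "angular": [0, 0, 0], "grip": -1}, {"linear": [0, 0, 0], "angular": [0, 0, 0], "grip": -1}])

```text
t: 12.72
ee_pos: [0.5111, 0.0542, 0.2003]
ee_rot: [[0.437, -0.899, -0.0], [-0.899, -0.437, -0.0], [0.0, 0.0, -1.0]]
ft_force: [-0.0, 0.8, 0.8]
grip_width: 0.0856
```

```bash
python3 look.py 8 .612 .099; python3 ring.py
```

```text
12.725 [0.5111 0.0542 0.2003] [[0.4372767488080204, -0.8993269705678303, -0.00021204050649540292], [-0.899326994540555, -0.4372767249020482, -0.00015082967518542098], [4.292481662937515e-05, 0.0002566480614161877, -0.9999999661446157]] [-0.0119  0.7784  0.8454] [-0.0135  0.0442 -0.0076] 0.08556900449918235
scene pan [0.6129 0.097 ] 136 0.0010580338389863837 rim plane [0.0005 0.0044 0.0882]
wrist pan [0.6113 0.0997] 1750 0.0011228722708695321 rim plane [-0.0075 -0.0019  0.0893]
scene ring [0.6117 0.0987 0.0658] 80 0.0005944444247865319
wrist ring [0.6107 0.0998 0.0659] 75 0.00015519619733841972
```

View pics/wrist8.png

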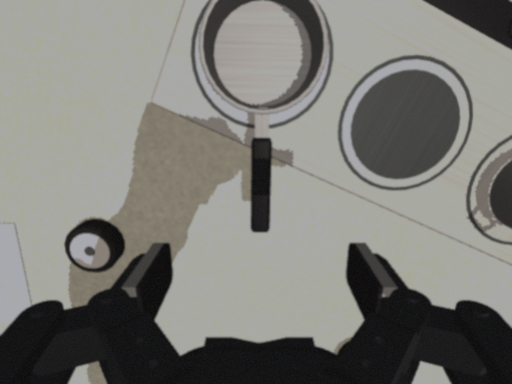

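View pics/scene8.png

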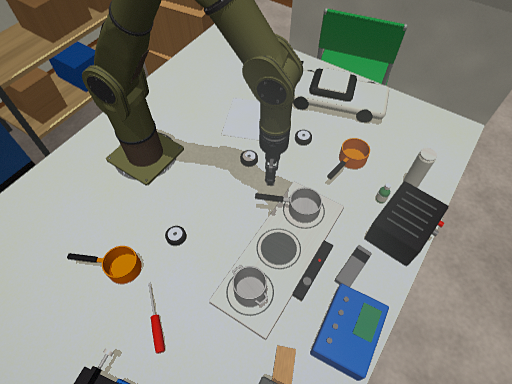

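The pan sits level in the free ring, at (305,207) in the scene view. The stockpot at (250,285) is unmoved and the gripper is clear.

```bash
python3 -c "
from bench import manip;print(manip.finish_job())"
```

```text
the job is handed in; nothing more can be done
None
```

I gripped the steel saucepan by its handle, slid it along the plate to the free end ring without lifting it, released it, and drew the gripper straight up. The job was handed in after about 13 s.

- **Centring:** the wrist camera puts the pan at (0.611, 0.100) and the ring at (0.611, 0.100), under 1 mm apart. The scene camera gave about 2 mm, with the pan at (0.613, 0.097) and the ring at (0.612, 0.099). Its readings of the pan were already 1–2 mm low in y before the slide, so I trusted the wrist view. The top camera gave no usable fit once the arm stood over the pan.
- **Level:** the pan's rim stayed at about 89 mm throughout, which fits the pan standing flat on the plate.
- **Stockpot:** the scene pictures show it where it was at the start; I did not re-measure its position.
- **Force:** the wrist readings I took were under 10 N, and the gripper touched nothing when I handed in.

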